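# Load the light-curing unit with the bracketed cast

### The arm

A 6-joint arm with a two-finger parallel gripper is mounted at the origin on a cart in front of the work surface, level with it; the furniture and walls round the work are solid. World frame = base frame: x ahead of the robot, y to its left, z up, the work surface at z = 0. Lengths are in mm, angles in degrees, forces in N, time in s.
With the tool pointing down it reaches from about 350 to 850 mm from the base axis. Payload 8.1 kg.
Tool frame: the origin (TCP) lies midway between the tips of the shut fingers; the grasp point (between the pads) lies 19 mm behind it; z points along the fingers, y is the line along which they close (so a half turn about z gives the same grasp; the last joint's range is limited). The gripper opens to 85 mm and grips with 20 to 120 N. Pads are 22 mm wide; open, the fingers measure 114 mm over their backs; the gripper's body (76 mm by 85 mm) begins 54 mm behind the grasp point. The pads swing forward as they close: fully open they stand 13 mm farther back than shut.
Start: joints at [-80.925, 7.471, 85.268, -0, 87.261, -4.893], TCP at [144.855, -582.256, 231.292] pointing down, gripper open.
Joint ranges: [-169.43, 169.43], [-51.17, 129.36], [1.28, 143.12], [-76.62, 256.62], [0, 156.53], [-152.29, 152.29]. Speed limits (degrees/s): [136.94, 136.94, 159.86, 180, 180, 180].

### API

Orientations are given as [roll, pitch, yaw] about the fixed x, y, z axes, in that order (R = Rz(yaw) Ry(pitch) Rx(roll)).
In Python, from bench import r gives the robot as it stands.
- The arm moves only by the tool step_arm, never from a script. Its arguments are lists of equal length, an entry for each row: "delta_pos": the shift along the world's x, y, z in units of 200 mm (1.0 is 200 mm), a list of three; "spin": the turn about the world's z in units of 180 degrees (1.0 is 180 degrees). In form: {"delta_pos": [[dx, dy, dz], ...], "spin": [spin, ...]}. A call has 1 to 8 rows; each row shifts and turns the commanded pose from where the row before left it; what a row does not reach is not made up. A row lasts 1/8 s, in which the tool goes at most 62.5 mm and 10.7 degrees, less where a joint would pass 70% of its speed; a pose out of reach is approached as far as the arm can. A call with a number of a shift or a turn outside -1 to 1 is refused whole. A call with a gripper value outside its range is refused whole. "gripper" is the opening, from -1 (shut) to 1 (fully open), set as the call begins (left out, the last holds). The fingers move at their own pace and stop on an object; "squeeze" is the grip in N (left out, the last holds). Time passes only in rows, so rows that do not move let the fingers close. It gives the time, the measured TCP pose, the force, the opening and the grip force at its end, in the units of the state.
- r.sense(): the state, without advancing time (a new reading comes with each control period).
- r.snapshot(name): name is "side" or "top"; returns a dict with "pixels" (480x640x3 uint8, blue, green, red), "fx", "fy", "cx", "cy" (pixels), "camera_from_world" (4x4, takes a point from world to camera coordinates). Camera axes: x right, y up, looking along -z (the intrinsics and any distortion apply to the point x, -y, -z); pixel columns grow to the right and rows downward; lengths in mm; the calibration is good to about 2 mm. A picture is of the moment at which its call begins. There is no depth.
- r.hand_in(): hands the job in; it is judged then, once.
The state is a dict: "time": time; "joint_pos": joint angles; "qd": joint speeds; "joint_efforts": joint torques, N m; "tool_pos": TCP position; "tcp_rot": TCP orientation; "ft_force": force on the tool from outside, world axes, zero at the start; "wrist_torque": the same for the moment, N m; "finger_gap": finger opening in mm; "grip_force": force on a finger pad.
Only numpy, scipy, OpenCV 4.12 (cv2) and the standard library are available. Lean on these libraries where they do the work, as an engineer would, in place of code of your own. Each camera call takes 0.05 s, during which the arm holds its last target. There are 200 camera calls.

### The job

Load the light-curing unit: set the plaster cast that carries the brackets, teeth up, flat between the fences of the unit's sprung lift stage, then press it down to the bottom, gently because plaster chips, and keep it held there until the slow catch has swung in and the stage stays down by itself. Then slide the shield fully shut over it. Leave the bare cast and the other things on the worktop where they are.

Things in the scene. Friction and masses are not known exactly. Their poses are not given: they have to be found in the camera images.
- bracket_cast: Plaster cast to be cured: whitish, 59 long x 60 wide x 30 mm high, teeth up, 0.11 to 0.18 kg; its base has a blunt POINT in front and steel brackets with a wire run round its teeth. Origin under its middle; own z up, own -x to the point (at x -32 mm; back at +27). Grip its base, 13 mm high, by the two flat parallel flanks, 60 mm apart (own y -30, +30), from own x -12 to +19 mm.
- palate (a point): Point on the bracketed cast to press on: the flat palate inside the arch of teeth, 16 mm above the cast's underside and 5 mm behind its origin (own x +5 mm). The palate is about 34 mm wide (own y) and free from own x -8 to +22 mm; the teeth round it stand up to 14 mm higher.
- bare_cast: A second plaster cast of the same size and material but with a ROUND front and no brackets; origin and axes as for the other. Not needed; it stays where it is. Either cast may stand in either of the two places.
- unit: Light-curing unit, a white box 236 (x) x 148 (y) x 100 mm high to its deck, fixed to the worktop. Origin under its middle; own -x is its front, turned roughly to the robot. A well, 84 (x) x 78 mm (y), opens in the deck, its middle 40 mm in front of the unit's middle. Rails 9 mm high run along the deck's two sides (own y -68, +68 mm). A thumb lever of the catch shows in a slot in the front.
- stage_top (a point): Middle of the top of the lift stage, a steel plate 76 x 68 mm in the well; up, it is 102 mm above the worktop, 2 mm above the deck. Axes as the unit's. Fences 6 mm high on it: a bar behind and two oblique bars in front that fit the cast's point. The cast's origin belongs on this point, point to the unit's front, with 2.5 mm play. Its flanks stay free, but fingers beside them cannot follow it into the well.
- stage (a joint): How far the stage is pressed down (m): 0 up, more downwards. Its spring takes 2 N to start, 6 to 8 N at the bottom, a rubber buffer at 36 to 49 mm: the depth was set by the last user and must be felt (stop at 12 to 20 N). There a damped catch takes 2 s to swing in; let go after that, the stage rises 3 mm and stays down, the cast just below the deck; let go sooner, it comes up.
- shield (a joint): Position of the flat amber shield that slides on the deck along the unit's own x (m): 0 to 0.008 open, behind the well; 0.092 shut, at its front stop, over the well. It moves towards the unit's front, needs about 2 N, stays where it is left, and passes over the cast only when the stage is down.
- shield_grip (a point): Middle of the top edge of the shield's upright black grip bar, 10 mm thick (own x), 60 mm wide (own y), rising 21 mm above the shield's plate: pinch it across its thickness or push it from behind. Axes as the unit's. It is 129 mm above the worktop and, with the shield open, about 37 mm behind the unit's middle.
- bur_block: Small loose bur stand, 24 x 60 x 38 mm, origin under its middle: leave it alone.
- dappen_dish: Small loose glass dish, 33 mm across, 25 mm high, origin under its middle: leave it alone.
- bottle_primer: Small loose bottle, 23 mm across, 52 mm high, origin under its middle: leave it alone.

How it is judged (in metres and radians):
On the way, in this order (a step that is already met when the one before it is completed fails the run):
1. the bracketed cast sits flat between the fences of the stage, let go (x of bracket_cast in the frame of stage_top between -0.006 and 0.006 m and y of bracket_cast in the frame of stage_top between -0.006 and 0.006 m and z of bracket_cast in the frame of stage_top between -0.003 and 0.003 m and angle between bracket_cast's own z axis and vertical below 0.06 rad and angle between the x axis of bracket_cast and the x axis of unit, either way round below 0.17 rad and contact force between each of the arm, the fingers and bracket_cast below 0.1 N), for 0.2 s.
2. the stage stays down by itself with the cast on it, nothing pressing on it, the shield still open (all of step 1 and value of joint stage above 0.031 m and velocity of joint stage between -0.01 and 0.01 m/s and contact force between the fingers and unit below 0.1 N and value of joint shield below 0.03 m), for 0.3 s.
At the end, for the whole second after the job is handed in: The bracketed cast sits level on the stage between its fences (6 mm, 10 degrees), the stage is held down by its catch and at rest, the shield is shut to within 5 mm of its stop without touching the cast, and the bare cast is within 20 mm of where it stood (x of bracket_cast in the frame of stage_top between -0.006 and 0.006 m and y of bracket_cast in the frame of stage_top between -0.006 and 0.006 m and z of bracket_cast in the frame of stage_top between -0.003 and 0.003 m and angle between bracket_cast's own z axis and vertical below 0.06 rad and angle between the x axis of bracket_cast and the x axis of unit, either way round below 0.17 rad and value of joint stage above 0.031 m and velocity of joint stage between -0.01 and 0.01 m/s and value of joint shield above 0.087 m and contact force between bracket_cast and shield below 0.2 N and linear speed of bracket_cast below 0.01 m/s and distance of bare_cast from where it was at the start of the episode below 0.02 m).
It fails at once if the cast is pressed or dropped onto the stage with more than 30 N (contact force between bracket_cast and stage above 30 N).
It fails at once if the bare cast is moved by more than 20 mm (distance of bare_cast from where it was at the start of the episode above 0.02 m).
It fails at once if one of the loose things of the worktop is moved by more than 20 mm (distance of any of bur_block, dappen_dish, bottle_primer from where it was at the start of the episode above 0.02 m).
It also fails if it takes over 66 s, if anything falls off the work surface, if the arm or the gripper's body presses on something with over 40 N, if the wrist force passes 120 N, or if a joint passes its speed limit or range.

## Working session

There is one attempt and no reset: what is moved stays moved. The work goes in short steps, Python scripts to look and compute and a tool call to move; the robot and the scene stay as the last step left them, time stands still between calls to the robot, and variables do not carry over. Pictures are saved under pics/ and viewed, at most 10 in all, crops included, and the job is handed in when it is done.

Besides the shell and the picture viewer there is one more tool, called by a JSON object that holds its "api" and its "payload". step_arm: Moves the arm, as the interface text tells. Shifts and turns lie within -1 to 1; 1 stands for 200 mm of shift or 180 degrees of turn. Its arguments: {"type":"object","properties":{"delta_pos":{"type":"array","items":{"type":"array","items":{"type":"number","minimum":-1,"maximum":1}}},"spin":{"type":"array","items":{"type":"number","minimum":-1,"maximum":1}},"gripper":{"type":"number"},"squeeze":{"type":"number"}},"required":["delta_pos","spin"]}

```bash
mkdir -p pics; cat > h.py <<'E'
from bench import r
import numpy as np, cv2
def snap(name,f):
    s=r.snapshot(name); im=np.array(s["pixels"]); cv2.imwrite(f"pics/{f}.png",im)
    np.savez(f"pics/{f}.npz",K=[s["fx"],s["fy"],s["cx"],s["cy"]],T=s["camera_from_world"]); return s
def load(f):
    d=np.load(f"pics/{f}.npz"); return d["K"],d["T"]
def ray(f,u,v,z):
    (fx,fy,cx,cy),T=load(f); d=np.array([(u-cx)/fx,-(v-cy)/fy,-1.]); R=T[:3,:3]; c=-R.T@T[:3,3]; w=R.T@d
    return c+w*(z-c[2])/w[2]
def proj(f,p):
    (fx,fy,cx,cy),T=load(f); q=T[:3,:3]@np.array(p)+T[:3,3]; return cx+fx*q[0]/-q[2], cy-fy*q[1]/-q[2]
E
python3 - <<'E'
from h import *
for n in("top","side"):
    s=snap(n,n+"0"); print({k:v for k,v in s.items() if k!="pixels"})
print(r.sense())
E
```

```text
{'fx': 436.1965466828884, 'fy': 436.1965466828884, 'cx': 321.75005797840606, 'cy': 236.67146777113547, 'camera_from_world': array([[ 1.33665806e-02, -9.99714316e-01, -1.98146789e-02,
         3.88416606e+00],
       [ 9.84037532e-01,  9.63490038e-03,  1.77700038e-01,
        -5.35560610e+02],
       [-1.77458359e-01, -2.18736296e-02,  9.83885194e-01,
        -1.06032666e+03],
       [ 0.00000000e+00,  0.00000000e+00,  0.00000000e+00,
         1.00000000e+00]])}
{'fx': 458.8690331426333, 'fy': 458.8690331426333, 'cx': 317.3300176923225, 'cy': 236.66685734116047, 'camera_from_world': array([[-9.58274053e-01, -2.85827846e-01,  3.64445999e-03,
         5.12462282e+02],
       [ 1.94744105e-01, -6.43465193e-01,  7.40288645e-01,
        -1.78417058e+02],
       [-2.09250026e-01,  7.10109137e-01,  6.72279287e-01,
        -9.48582640e+02],
       [ 0.00000000e+00,  0.00000000e+00,  0.00000000e+00,
         1.00000000e+00]])}
{'time': 0.1, 'joint_pos': array([-8.09254187e+01,  7.50872588e+00,  8.53226718e+01, -8.13326856e-04,
        8.72607807e+01, -4.89019183e+00]), 'qd': array([ 0.09655211, -0.13738982, -0.07848065,  0.03275981,  0.07045668,
        0.00309015]), 'joint_efforts': array([ 1.79053509e-04, -5.70949924e+01, -5.01943624e+01, -3.06178372e-04,
        8.15498934e-03,  4.38513712e-05]), 'tool_pos': array([ 144.76457517, -581.7769355 ,  230.37427382]), 'tcp_rot': array([-1.79908088e+02, -7.04848490e-03,  1.39648070e+01]), 'ft_force': array([-0.85350614, -0.25044849,  0.95058331]), 'wrist_torque': array([-0.04793034,  0.04891407,  0.00176061]), 'grip_force': 0.0, 'finger_gap': 85.30440449452453}
```

View pics/top0.png

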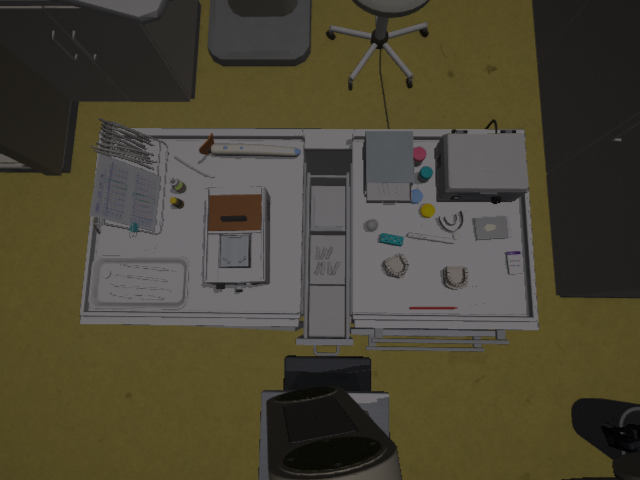

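View pics/side0.png

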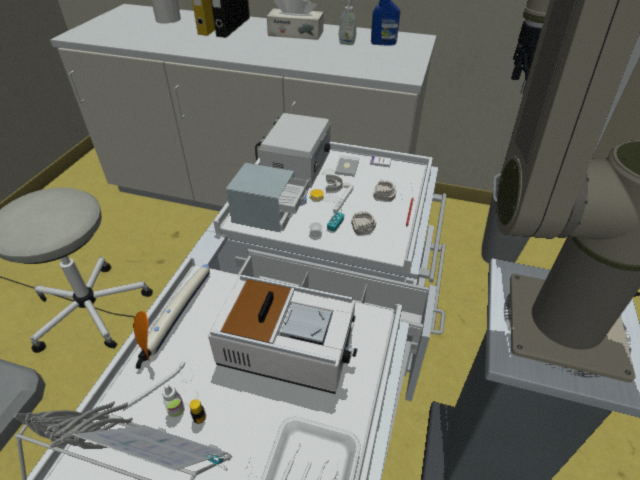

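The unit is at about (236,240) in the top view, with its well in front at (235,250). The casts are at (396,265) and (456,277). I'll enlarge both.

```bash
python3 - <<'E'
import cv2,numpy as np
a=cv2.imread("pics/top0.png"); b=cv2.imread("pics/side0.png")
f=lambda im,x,y,w,h,s:cv2.resize(im[y:y+h,x:x+w],None,fx=s,fy=s,interpolation=cv2.INTER_CUBIC)
c1=f(a,365,225,115,75,7)[:, :800]; c1=np.vstack([c1[:525]]); cv2.imwrite("pics/c1.png",np.clip(c1.astype(float)*1.15,0,255))
c2=f(a,195,180,85,115,5); c3=f(b,340,170,70,70,5)
o=np.zeros((600,800,3),np.uint8); o[:575,:425]=c2; o[:350,430:780]=c3; cv2.imwrite("pics/c2.png",o)
E
```

```text
[ WARN:0@0.036] global loadsave.cpp:1063 imwrite_ Unsupported depth image for selected encoder is fallbacked to CV_8U.
```

View pics/c1.png

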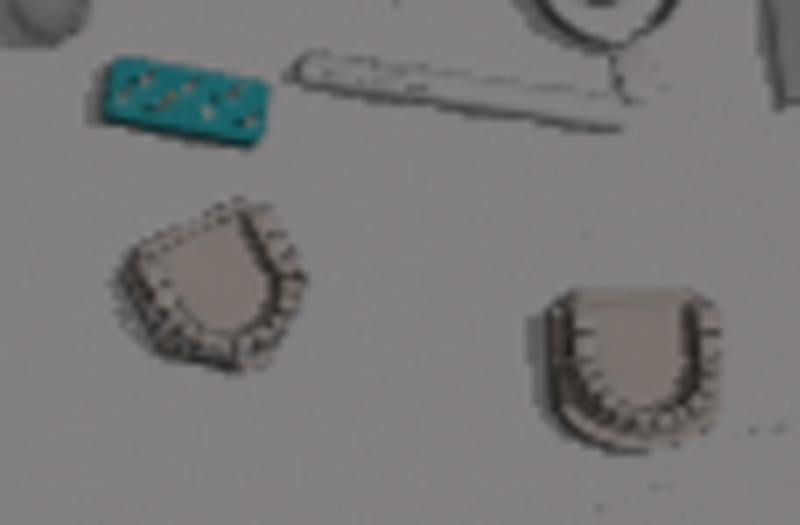

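View pics/c2.png

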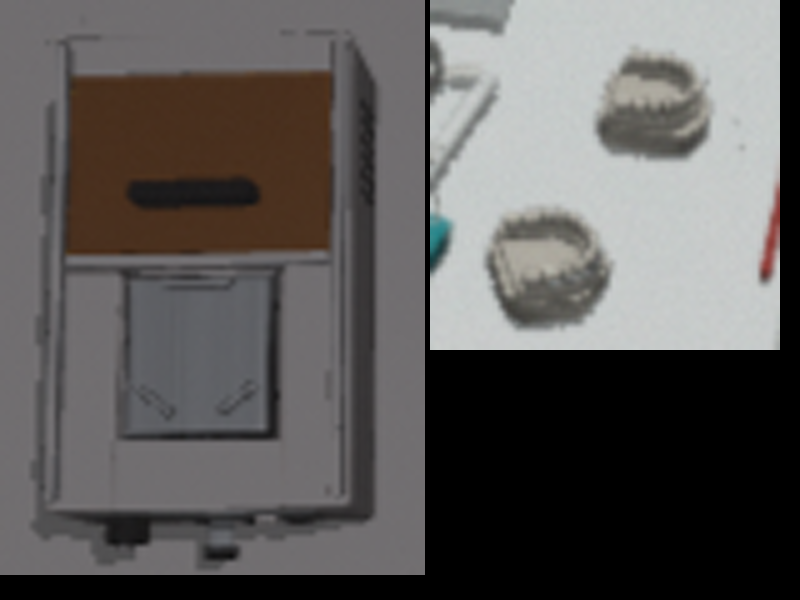

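```bash
cat > m.py <<'E'
from h import *
from scipy.optimize import minimize
P=lambda x,y:(195+(x+.5)/5-.5,180+(y+.5)/5-.5)
for n,(x,y,z) in dict(wellBL=(118,266,100),wellBR=(281,266,100),wellFR=(278,439,100),wellFL=(118,439,100),fenceL=(173,414,108),fenceR=(220,414,108),fenceLo=(135,386,108),fenceRo=(256,384,108),
  gripL=(128,190,129),gripR=(259,190,129),frontL=(50,508,100),frontR=(345,510,100),bkL=(66,38,100),bkR=(345,36,100)).items(): print(n,ray("top0",*P(x,y),z).round(1))
# casts: warm-colour mask
for f,box in (("top0",(375,245,415,285)),("side0",(345,205,382,240))):
    im=cv2.imread(f"pics/{f}.png").astype(int); x0,y0,x1,y1=box; c=im[y0:y1,x0:x1]; w=c[...,2]-c[...,0]
    print(f); print('\n'.join(' '.join(f"{v:3d}" for v in row[::2]) for row in w[::3]))
E
python3 m.py
```

```text
wellBL [533.2 261.3 100. ]
wellBR [534.  181.6 100. ]
wellFR [449.6 179.5 100. ]
wellFL [448.7 256.6 100. ]
fenceL [460.1 228.8 108. ]
fenceR [460.4 206.3 108. ]
fenceLo [473.4 247.7 108. ]
fenceRo [475.  189.7 108. ]
gripL [564.7 250.9 129. ]
gripR [565.2 188.2 129. ]
frontL [415.3 287.4 100. ]
frontR [416. 146. 100.]
bkL [648.2 293.7 100. ]
bkR [650.2 154.7 100. ]
top0
  1   1   1   0   1   0   1   0  -1  -1  -7 -21 -34 -23   0   0   1   0   1   1
  1   0   0   1   1   0   1   1   0   1   1   0   1   1   0   1   0   1   1   0
  0   1   1   1   1   0   1   1   1   1   0   1   0   1   1   1   1   1   1   1
  0   1   1   1   0   0   1   1   1   1   0   7   8   6   1   0   0   0   1   1
  1   1   1   1   0   1   0   0   4   8  10  10   8   9  10   2   1   1   0   0
  1   1   1   1   0   6  11   9   9  10  10  11  10   4   9  10   0   1   1   1
  1   1   1   0   3   9  11  10  10  12  11  11  11   9   4   9   5   1   0   0
  1   1   1   0   2   6   7   6  10  10  10  11  11  11   7   7   5   1   1   0
  1   0   1   0   1   5   5   8   9  10  10  11  10  10   6   7   1   0   1   0
  1   
[... 611 characters left out ...]
  -2  -2  -1  -5
 -7  -4  -4  -3  -1   9  10   8   5   7   7   8   7   3  -2  -2  -1  -1  -2
 -4  -2  -2  -3   8   8   8   7   9   7   8   8  10   9   5  -3  -1  -3  -1
 -4  -3  -4  -1  12  12  12  14  14  14  12  14  15  10   6   1  -3  -3  -2
 -3  -2  -4  -1  11  10  14  13  16  13  12  13  11   4   3   7  -2  -3  -3
 -3  -5  -3  -4   5  13  11   7   6   6   0   2   5   6   6  -1  -3  -3  -3
 -4  -5  -3  -2  -1   6   8   6   6   9   6   9   9   9   1  -3  -4  -3  -3
 -4  -2  -3  -3  -2   3   5   7   7   6   6   8   7   3  -4  -4  -3  -2  -2
 -2  -1  -3  -2  -3  -3  -4  -3  -2  -4  -2  -5  -3  -3  -4  -3  -2  -1  -1
 -2  -2  -3  -1  -2  -3  -1  -2  -4  -3  -3  -4  -4   0  -2  -1  -3  -5  -2
```

```bash
cat > fit.py <<'E'
from h import *
from scipy.optimize import minimize
B=np.array([(-32,4),(-32,-4),(-12,-30),(19,-30),(27,-22),(27,22),(19,30),(-12,30)],float)
A=np.array([(-27,8),(-27,-8),(-10,-26),(22,-26),(22,26),(-10,26)],float)
S=8
def fit(boxes,x0,pz=0,B=B,A=A,bright=4):
    obs={}
    for f,(a,b,c,d) in boxes.items():
        im=cv2.GaussianBlur(cv2.imread(f"pics/{f}.png"),(3,3),0).astype(int)[b:d,a:c]
        w=im[...,2]-im[...,0]; w=w-np.median(w); obs[f]=np.clip(cv2.resize((w/1.).astype(np.float32),None,fx=S,fy=S)/bright,0,1)
    def loss(p):
        x,y,t=p; R=np.array([[np.cos(t),-np.sin(t)],[np.sin(t),np.cos(t)]]); L=0
        for f,(a,b,c,d) in boxes.items():
            m=np.zeros(obs[f].shape,np.uint8)
            for lo,hi,Q in((0,13,B),(13,30,A)):
                q=Q@R.T+[x,y]; pts=np.array([proj(f,(*u,pz+z)) for z in(lo,hi) for u in q])
                pts=((pts-[a,b]+.5)*S).astype(np.float32)
                cv2.fillConvexPoly(m,np.round(cv2.convexHull(pts)).astype(int),1)
            L+=np.abs(m-obs[f]).sum()/S/S
        return L
    best=None
    for dt in(-.3,-.15,0,.15,.3):
        s=minimize(loss,np.add(x0,(0,0,dt)),method="Nelder-Mead",options=dict(initial_simplex=np.add(x0,(0,0,dt))+np.array([[0,0,0],[8,0,0],[0,8,0],[0,0,.15]]),xatol=.05,fatol=.05))
        if best is None or s.fun<best.fun: best=s
    return best.x,best.fun
E
python3 - <<'E'
from fit import *
t=("top0",(375,250,415,285)); s=("side0",(345,205,382,240))
c=ray("top0",395.5,265,15); print(c)
# front dir in image (0.41,0.91)-> world x=-0.91,y=-0.41 ; own -x
t0=np.arctan2(.41,.91)
for bx in(dict([t,s]),dict([t]),dict([s])):
    p,l=fit(bx,(c[0],c[1],t0)); print(p[:2].round(1),np.degrees(p[2]).round(1),round(l,1))
# other cast position rough
print(ray("top0",456,277,15),ray("top0",391,239,38), r.sense()["time"])
E
```

```text
[ 469.06697425 -180.38094546   15.        ]
[ 467.5 -181.1] 25.9 109.9
[ 468.4 -182.6] 24.8 48.9
[ 466.6 -178. ] 26.3 32.7
[ 439.92750927 -334.20457308   15.        ] [ 532.97490318 -166.62956334   38.        ] 0.1
```

```bash
cat > ov.py <<'E'
from fit import *
def wire(f,box,s,items):
    x,y,w,h=box; im=cv2.resize(cv2.imread(f"pics/{f}.png")[y:y+h,x:x+w],None,fx=s,fy=s,interpolation=cv2.INTER_CUBIC); im=cv2.convertScaleAbs(im,alpha=1.3)
    for Q,z,(px,py,t),col in items:
        R=np.array([[np.cos(t),-np.sin(t)],[np.sin(t),np.cos(t)]]); q=np.array(Q)@R.T+[px,py]
        pts=np.array([proj(f,(*u,z)) for u in q]); cv2.polylines(im,[np.round((pts-[x,y]+.5)*s-.5).astype(int)],True,col,1)
    return im
rect=lambda cx,cy,w,h:[(cx-w/2,cy-h/2),(cx+w/2,cy-h/2),(cx+w/2,cy+h/2),(cx-w/2,cy+h/2)]
def unit(p): return [(rect(0,0,236,148),100,p,(0,255,0)),(rect(-40,0,84,78),100,p,(0,0,255)),(rect(-40,0,76,68),102,p,(255,0,0)),(rect(37,0,10,60),129,p,(255,255,0))]
E
python3 - <<'E'
from ov import *
u=(531,219.5,np.radians(1.2)); c=(467.5,-180.5,np.radians(25.5))
ci=[(B,0,c,(0,0,255)),(B,13,c,(0,255,0))]
o=np.zeros((600,800,3),np.uint8)
for im,(x,y) in((wire("top0",(195,180,85,115),4,unit(u)),(0,0)),(wire("side0",(205,270,160,120),2.8 if 0 else 3,unit(u)),(320,240-0)),
  (wire("top0",(375,247,40,40),6,ci),(345,0)),(wire("side0",(343,203,40,40),6,ci),(590,0))):
    h,w=im.shape[:2]; h=min(h,600-y); w=min(w,800-x); o[y:y+h,x:x+w]=im[:h,:w]
cv2.imwrite("pics/o1.png",o)
E
```

```text
(no output)
```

View pics/o1.png

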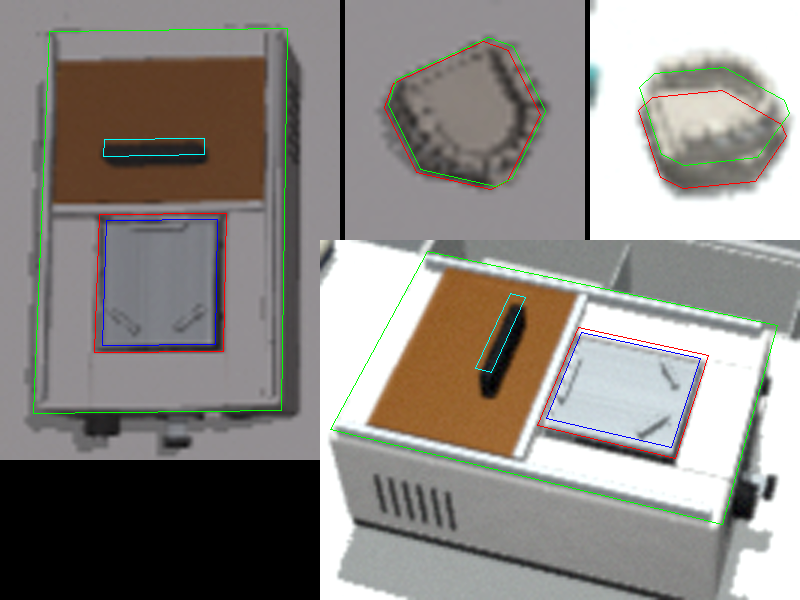

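The pointed cast with wire and brackets is the left one in the top crop, at about (467.5,-181) with yaw 25.5°. The round one is bare. In the overlay, the unit's deck, well and plate wireframes sit within about 1 px, putting the stage centre at about (491,219) with yaw 1.2°. The grip bar is about 3 mm further forward than drawn.

{"api": "step_arm", "payload": {"delta_pos": [[0.163,0.201,-0.05],[0.163,0.201,-0.05],[0.163,0.201,-0.05],[0.163,0.201,-0.05],[0.163,0.201,-0.05],[0.163,0.201,-0.05],[0.163,0.201,-0.05],[0.163,0.201,-0.05]], "spin": [0.008,0.008,0.008,0.008,0.008,0.008,0.008,0.008], "gripper": 1}}

```text
time: 1.1
tool_pos: [406.3, -259.1, 150.7]
tcp_rot: [-180.0, 0.0, 25.5]
ft_force: [0.5, -0.8, 0.3]
finger_gap: 85.4
grip_force: 0.0
```

{"api": "step_arm", "payload": {"delta_pos": [[0.161,0.2,-0.05],[0.161,0.199,-0.05],[0,0,-0.15],[0,0,-0.1],[0,0,0]], "spin": [0,0,0,0,0]}}

```text
time: 1.72
tool_pos: [468.3, -179.8, 79.1]
tcp_rot: [-179.8, 0.2, 25.5]
ft_force: [-0.0, 0.2, -0.1]
finger_gap: 85.2
grip_force: 0.0
```

```bash
python3 - <<'E'
from ov import *
snap("top","t1"); s=snap("side","s1"); print(r.sense()["tool_pos"])
c=(467.5,-181,np.radians(25.5)); ci=[(B,0,c,(0,0,255)),(B,13,c,(0,255,0))]
cv2.imwrite("pics/o2.png",np.hstack([wire("top0",(365,235,60,60),1,[])[:0] if 0 else wire("t1",(365,225,66,100),6,ci)[:600,:396],wire("s1",(330,165,66,100),6,ci)[:600,:396]]))
E
```

```text
[ 470.03795598 -180.94393097   81.63026087]
```

View pics/o2.png

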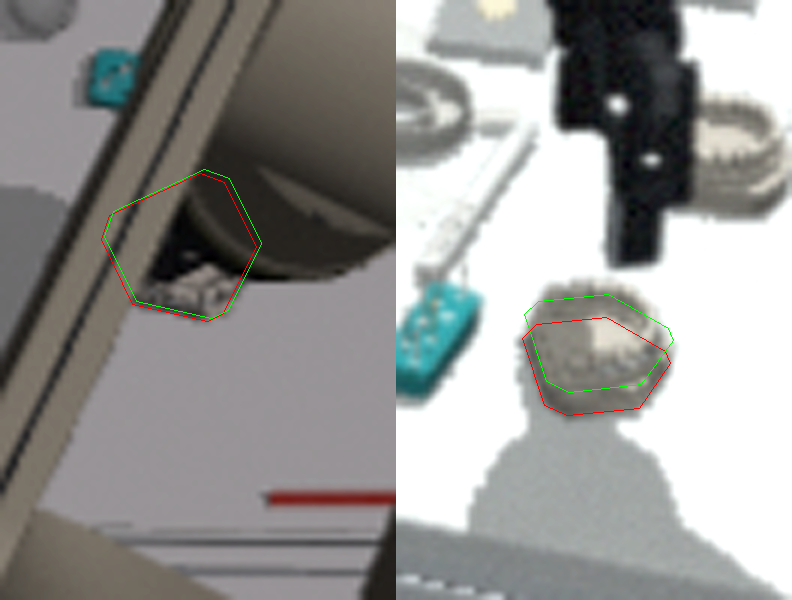

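{"api": "step_arm", "payload": {"delta_pos": [[0.003,0.006,-0.15],[0,0,-0.12],[0,0,-0.1],[0,0,-0.05],[0,0,0],[0,0,0]], "spin": [0,0,0,0,0,0]}}

```text
time: 2.58
tool_pos: [471.6, -180.2, -1.5]
tcp_rot: [179.9, -0.1, 25.5]
ft_force: [0.1, -0.1, -0.2]
finger_gap: 85.2
grip_force: 0.0
```

{"api": "step_arm", "payload": {"delta_pos": [[0,0,0],[0,0,0],[0,0,0],[0,0,0],[0,0,0],[0,0,0],[0,0,0],[0,0,0]], "spin": [0,0,0,0,0,0,0,0], "gripper": -0.1, "squeeze": 30}}

```text
time: 3.58
tool_pos: [471.3, -180.0, -1.7]
tcp_rot: [179.9, -0.0, 25.5]
ft_force: [-2.1, 0.2, 6.2]
finger_gap: 59.3
grip_force: 32.3
```

{"api": "step_arm", "payload": {"delta_pos": [[0,0,0.05],[0,0,0.15],[0,0,0.2],[0,0,0.2],[0,0.1,0.2],[0,0.15,0],[0,0,0],[0,0,0]], "spin": [0,0,0,0,0,0,0,0]}}

```text
time: 4.58
tool_pos: [470.4, -129.8, 157.3]
tcp_rot: [180.0, 0.0, 25.5]
ft_force: [-0.5, -0.3, -0.8]
finger_gap: 59.2
grip_force: 33.2
```

```bash
python3 - <<'E'
from ov import *
snap("top","t2"); snap("side","s2"); q=r.sense(); print(q["tool_pos"],q["finger_gap"],q["grip_force"],q["ft_force"])
t=np.radians(25.5); p=q["tool_pos"]; z=p[2]+3; c=(p[0]-3.5*np.cos(t),p[1]-3.5*np.sin(t),t); print(c,proj("s2",(c[0],c[1],z)))
ci=[(B,z,c,(0,0,255)),(B,z+13,c,(0,255,0))]
u,v=map(int,proj("s2",(c[0],c[1],z)))
cv2.imwrite("pics/o3.png",np.hstack([wire("s2",(u-40,v-50,80,80),7,ci)]))
E
```

```text
[ 470.31262323 -130.10564824  156.92887751] 58.87777307297729 33.215638753026724 [ 0.36147894  0.27589345 -0.41294571]
(np.float64(467.1535747326906), np.float64(-131.61243708267207), np.float64(0.44505895925855404)) (np.float64(363.1168152499476), np.float64(185.26246015746446))
```

View pics/o3.png

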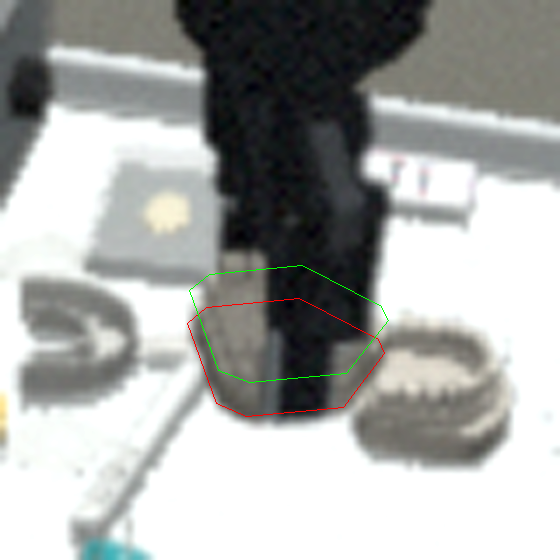

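{"api": "step_arm", "payload": {"delta_pos": [[0.0152,0.219,0],[0.0152,0.219,0],[0.0152,0.219,0],[0.0152,0.219,0],[0.0152,0.219,0],[0.0152,0.219,0],[0.0152,0.219,0],[0.0152,0.217,0]], "spin": [-0.0169,-0.0169,-0.0169,-0.0169,-0.0169,-0.0169,-0.0169,-0.0169]}}

```text
time: 5.68
tool_pos: [495.2, 221.1, 156.8]
tcp_rot: [180.0, 0.0, 1.0]
ft_force: [-0.1, 0.5, -1.6]
finger_gap: 59.1
grip_force: 33.2
```

{"api": "step_arm", "payload": {"delta_pos": [[0,0,-0.1],[0,0,-0.1],[0,0,0],[0,0,0],[0,0,0]], "spin": [0,0,0,0,0]}}

```text
time: 6.3
tool_pos: [495.8, 220.1, 118.3]
tcp_rot: [-180.0, -0.1, 1.1]
ft_force: [0.9, -0.2, -0.4]
finger_gap: 58.9
grip_force: 33.2
```

```bash
python3 - <<'E'
from ov import *
snap("top","t3"); snap("side","s3"); q=r.sense(); print(q["tool_pos"],q["tcp_rot"],q["finger_gap"],q["grip_force"],q["ft_force"])
t=np.radians(1.2); p=q["tool_pos"]; z=p[2]+3; c=(p[0]-4*np.cos(t),p[1]-4*np.sin(t),t)
it=[(B,z,c,(0,0,255)),(B,z+13,c,(0,255,0))]+unit((531,220.3,t))[1:3]
cv2.imwrite("pics/o4.png",np.hstack([wire("s3",(260,260,100,100),6,it)]))
E
```

```text
[495.61760956 220.26705404 118.22196441] [-1.79974383e+02 -8.35136203e-02  1.13414441e+00] 58.9260153955001 33.2331682741642 [-0.11835993 -0.62610692 -0.1987949 ]
```

View pics/o4.png

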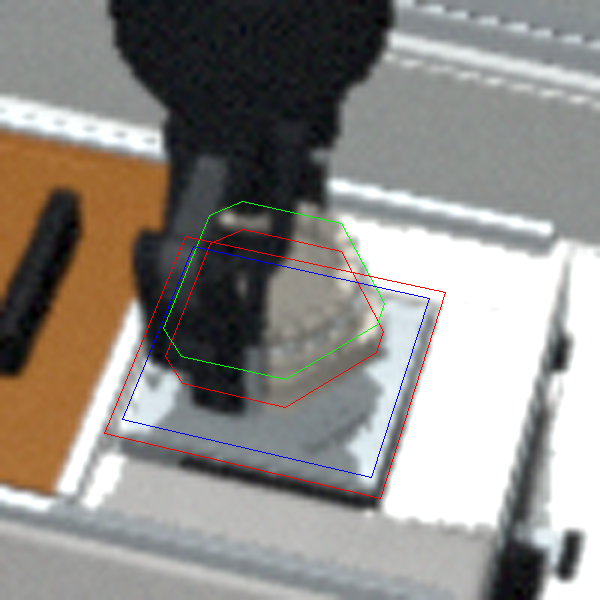

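```bash
python3 - <<'E'
from ov import *
t=np.radians(1.2);R=np.array([[np.cos(t),-np.sin(t)],[np.sin(t),np.cos(t)]])
def prof(f,o,fn,offs,span,z):
    im=cv2.cvtColor(cv2.imread(f"pics/{f}.png"),cv2.COLOR_BGR2GRAY).astype(np.float32); out=[]
    for d in offs:
        P=np.array([proj(f,(*(R@np.array(fn(d,s))+o),z)) for s in span],np.float32)
        out.append(cv2.remap(im,P[:,:1],P[:,1:],cv2.INTER_LINEAR).mean())
    return np.round(out).astype(int)
o=np.array([531,220.3]); offs=np.arange(-10,11)
print("offs",offs)
for f in("top0","side0"):
    for n,fn,sp in(("front x-78",lambda d,s:(-78+d,s),np.arange(-20,21,2)),("back x-2",lambda d,s:(-2+d,s),np.arange(-20,21,2)),
      ("left y34",lambda d,s:(s,34+d),np.arange(-65,-10,2)),("right y-34",lambda d,s:(s,-34+d),np.arange(-65,-10,2)),("deck front -118",lambda d,s:(-118+d,s),np.arange(-50,51,5)),("deck L 74",lambda d,s:(s,74+d),np.arange(-100,-10,5))):
        print(f,n,prof(f,o,fn,offs,sp,102 if "deck" not in n else 100))
# cast warm profile in s3 along its front oblique bottom edge
c=np.array([495.62-4,220.27-.1]); im=cv2.imread("pics/s3.png").astype(np.float32); w=im[...,2]-im[...,0]
n=np.array([-30,20.])/np.hypot(30,20)  # outward normal of oblique edge +y side
a,b=np.array([-32,4.]),np.array([-12,30.])
n=np.array([-(26),20.])/np.hypot(26,20)
for z in(121.2,127,):
  out=[]
  for d in offs:
    P=np.array([proj("s3",(*(R@(a+(b-a)*s+n*d)+c),z)) for s in np.linspace(.1,.6,12)],np.float32)
    out.append(cv2.remap(w,P[:,:1],P[:,1:],cv2.INTER_LINEAR).mean())
  print("cast",z,np.round(out).astype(int))
E
```

```text
offs [-10  -9  -8  -7  -6  -5  -4  -3  -2  -1   0   1   2   3   4   5   6   7
   8   9  10]
top0 front x-78 [111 111 111 108 104  88  61  40  49  59  73  87  97  97  97  96  95  93
  91  89  89]
top0 back x-2 [ 95  93  88  81  76  83  90  87  78  73  83  93  89  80  77  91 106 108
 106  99  82]
top0 left y34 [ 94  94  94  95  96  96  96  93  89  83  74  70  76  84  89  94 102 108
 111 111 111]
top0 right y-34 [110 109 104  98  86  69  54  45  39  45  59  73  86  97  99  98  96  95
  94  93  93]
top0 deck front -118 [ 74  72  70  68  65  59  52  48  45  45  55  66  80  94 105 109 111 111
 111 111 111]
top0 deck L 74 [104  97  86  77  79  88  99 104 102  94  85  81  83  88  94 101 107 110
 111 111 111]
side0 front x-78 [201 201 200 196 180 148 115  96 101 129 151 161 164 165 164 161 157 153
 149 146 146]
side0 back x-2 [163 161 153 139 131 139 151 156 160 162 151 131 120 116 121 144 172 188
 192 185 165]
side0 left y34 [159 158 157 157 156 158 160 162 165 166 167 166 158 140 117  96  77  60
  47  46  60]
side0 right y-34 [201 201 201 201 201 201 201 200 197 190 179 165 151 142 145 153 158 161
 162 161 158]
side0 deck front -118 [171 165 157 144 126 110  96  87  82  88  99 113 143 172 189 196 199 200
 201 200 201]
side0 deck L 74 [195 196 196 189 168 140 118 104  99 103 113 126 135 136 131 123 116 113
 111 111 110]
cast 121.2 [ 7  8  8  8  8  7  7  7  7  7  7  4  1 -4 -7 -8 -9 -9 -9 -8 -8]
cast 127 [  2   4   6   7   8   8   8   8   8   7   7   7   7   7   5   2  -2  -6
  -9 -10 -10]
```

{"api": "step_arm", "payload": {"delta_pos": [[-0.0035,0.006,-0.03],[0,0,-0.02],[0,0,-0.01],[0,0,-0.01],[0,0,0],[0,0,0]], "spin": [0,0,0,0,0,0]}}

```text
time: 7.15
tool_pos: [494.2, 221.6, 103.4]
tcp_rot: [-180.0, 0.0, 1.2]
ft_force: [-1.9, -0.1, 2.2]
finger_gap: 58.9
grip_force: 33.6
```

{"api": "step_arm", "payload": {"delta_pos": [[0,0,-0.005],[0,0,-0.005],[0,0,-0.005],[0,0,0],[0,0,0]], "spin": [0,0,0,0,0]}}

```text
time: 7.78
tool_pos: [494.3, 221.6, 100.3]
tcp_rot: [-180.0, 0.0, 1.2]
ft_force: [-2.3, -0.8, 2.0]
finger_gap: 58.8
grip_force: 33.6
```

{"api": "step_arm", "payload": {"delta_pos": [[0,0,0.03],[0,0,0.02],[-0.0125,0,0],[0,0,-0.01],[0,0,-0.01],[0,0,-0.01],[0,0,0],[0,0,0]], "spin": [0,0,0,0,0,0,0,0]}}

```text
time: 8.78
tool_pos: [491.6, 221.5, 104.3]
tcp_rot: [180.0, 0.0, 1.2]
ft_force: [-1.4, 0.3, 2.1]
finger_gap: 58.6
grip_force: 33.6
```

{"api": "step_arm", "payload": {"delta_pos": [[0,0,-0.005],[0,0,-0.005],[0,0,0],[0,0,0]], "spin": [0,0,0,0]}}

```text
time: 9.28
tool_pos: [491.8, 221.6, 102.3]
tcp_rot: [-180.0, -0.0, 1.2]
ft_force: [-2.0, -0.8, 2.7]
finger_gap: 58.9
grip_force: 33.6
```

```bash
python3 - <<'E'
from ov import *
snap("top","t4"); snap("side","s4"); q=r.sense(); print(q["tool_pos"],q["ft_force"],q["wrist_torque"])
cv2.imwrite("pics/o5.png",np.hstack([wire("s4",(275,288,66,66),9,[]),cv2.resize(wire("t4",(200,210,80,80),2.5,[]),(200,200))[:0] if 0 else cv2.copyMakeBorder(wire("t4",(205,220,66,66),3,[]),0,396,0,2,0)]))
E
```

```text
[491.79062026 221.53954253 102.31922734] [-1.65677004 -0.92823589  2.22836226] [-0.17786956  0.33453905  0.02314321]
```

View pics/o5.png

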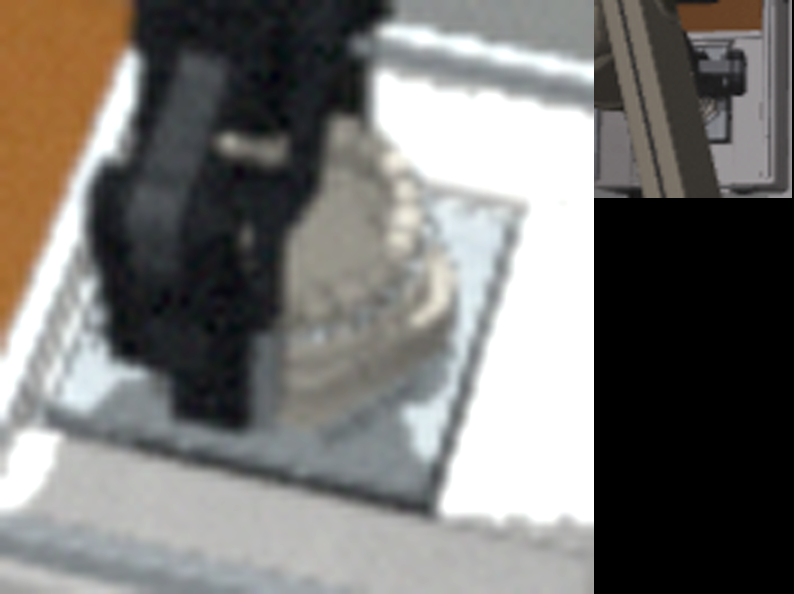

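```bash
cat > pr.py <<'E'
from ov import *
t=np.radians(1.2);R=np.array([[np.cos(t),-np.sin(t)],[np.sin(t),np.cos(t)]]); O=np.array([490.5,221.]) # stage frame guess
def prof(f,a,b,n,offs,z,o=O,ch=None,lo=.1,hi=.9):
    im=cv2.imread(f"pics/{f}.png").astype(np.float32); im=im[...,2]-im[...,0] if ch else im.mean(2)
    a,b,n=map(np.array,(a,b,n)); n=n/np.hypot(*n); out=[]
    for d in offs:
        P=np.array([proj(f,(*(R@(a+(b-a)*s+n*d)+o),z)) for s in np.linspace(lo,hi,15)],np.float32)
        out.append(cv2.remap(im,P[:,:1],P[:,1:],cv2.INTER_LINEAR).mean())
    return np.round(out).astype(int)
E
python3 - <<'E'
from pr import *
o=np.arange(-8,13); print("offs",o)
for f in("top0","side0"):
  for n,a,b,nn in(("oblL",(-28,9),(-16,25),(-26,20)),("oblR",(-28,-9),(-16,-25),(-26,-20)),("back",(27,-12),(27,12),(1,0))):
    for z in((102,108) if f=="side0" else (108,)): print(f,n,z,prof(f,a,b,nn,o,z))
print("plate left/front edges before/after")
for f in("side0","s4"):
  print(f,prof(f,(-36,34),(-28,34),(0,1),o,102),prof(f,(-38,5),(-38,30),(-1,0),o,102), prof(f,(-42,-10),(-42,30),(-1,0),o,100))
print("cast bottom obl edge s4 in stage frame"); 
for z in(102,104,106): print(z,prof("s4",(-32,4),(-12,30),(-26,20),o,z,ch=1,lo=.1,hi=.6))
E
```

```text
offs [-8 -7 -6 -5 -4 -3 -2 -1  0  1  2  3  4  5  6  7  8  9 10 11 12]
top0 oblL 108 [96 96 96 96 96 95 91 87 86 88 88 85 85 89 94 96 96 96 96 95 94]
top0 oblR 108 [98 98 98 98 98 98 98 97 94 91 91 91 87 80 79 84 91 95 97 98 98]
top0 back 108 [98 98 98 98 98 98 98 98 96 94 91 81 72 77 88 92 79 66 74 87 92]
side0 oblL 102 [164 164 164 164 164 162 160 159 159 154 137 114 100 101 117 138 152 160
 164 166 167]
side0 oblL 108 [167 167 166 165 165 165 165 165 163 161 159 159 158 147 127 110 106 117
 134 149 158]
side0 oblR 102 [165 164 164 164 163 158 147 129 115 114 129 144 150 153 157 161 162 162
 162 162 162]
side0 oblR 108 [163 163 162 158 150 134 120 118 132 147 153 154 155 159 160 158 157 157
 157 157 158]
side0 back 102 [166 166 166 166 166 165 166 166 166 165 164 157 142 128 132 149 160 162
 164 160 141]
side0 back 108 [166 166 165 165 166 166 166 165 164 161 149 132 127 143 157 162 163 162
 148 126 115]
plate left/front edges before/after
side0 [167 167 168 170 172 172 171 169 162 144 120 101  83  61  44  38  47  76
 120 160 184] [148 153 157 161 164 165 164 159 144 112  82  83 111 152 185 198 200 201
 201 201 201] [166 166 163 155 135 103  85  97 131 170 193 199 201 201 201 201 201 201
 201 201 201]
s4 [127 122 119 116 112 109 108 106 106 106 106 105 101  94  84  71  59  62
  82 106 125] [ 97 104 113 121 129 140 150 159 160 144 112 101 125 166 200 213 216 217
 216 216 217] [123 138 153 161 158 133 108 113 145 184 208 215 216 216 216 216 217 217
 217 217 216]
cast bottom obl edge s4 in stage frame
102 [  8   8   8   8   7   7   7   6   6   5   3   0  -3  -5  -7  -8  -8  -8
  -9 -11 -11]
104 [  8   8   8   8   8   7   7   7   6   6   5   4   0  -3  -5  -7  -8  -8
  -8  -9 -11]
106 [ 7  8  8  8  8  8  7  7  7  6  6  6  4  1 -3 -5 -7 -8 -8 -8 -9]
```

{"api": "step_arm", "payload": {"delta_pos": [[0,0,0.03],[0,0,0.02],[0.025,-0.003,0],[0,0,-0.01],[0,0,-0.01],[0,0,-0.01],[0,0,0],[0,0,0]], "spin": [0,0,0,0,0,0,0,0]}}

```text
time: 10.38
tool_pos: [496.7, 221.0, 106.3]
tcp_rot: [180.0, 0.0, 1.2]
ft_force: [-0.5, -0.6, -1.2]
finger_gap: 59.4
grip_force: 33.3
```

{"api": "step_arm", "payload": {"delta_pos": [[0,0,-0.005],[0,0,-0.005],[0,0,0],[0,0,0]], "spin": [0,0,0,0]}}

```text
time: 10.88
tool_pos: [496.8, 220.9, 104.3]
tcp_rot: [180.0, -0.0, 1.2]
ft_force: [0.5, -0.4, -0.4]
finger_gap: 59.1
grip_force: 33.3
```

Free at 104.3, where it was in contact before. I'll go on down.

{"api": "step_arm", "payload": {"delta_pos": [[0,0,-0.005],[0,0,-0.005],[0,0,0],[0,0,0]], "spin": [0,0,0,0]}}

```text
time: 11.38
tool_pos: [496.8, 221.0, 102.3]
tcp_rot: [-180.0, 0.0, 1.2]
ft_force: [0.3, -0.9, -1.6]
finger_gap: 58.8
grip_force: 33.3
```

{"api": "step_arm", "payload": {"delta_pos": [[0,0,-0.005],[0,0,-0.005],[0,0,0],[0,0,0]], "spin": [0,0,0,0]}}

```text
time: 11.88
tool_pos: [496.8, 221.0, 100.3]
tcp_rot: [-180.0, -0.0, 1.2]
ft_force: [-0.5, -1.0, 0.8]
finger_gap: 59.1
grip_force: 33.4
```

{"api": "step_arm", "payload": {"delta_pos": [[0,0,-0.003],[0,0,0],[0,0,0]], "spin": [0,0,0]}}

```text
time: 12.25
tool_pos: [496.8, 221.0, 99.8]
tcp_rot: [-180.0, -0.0, 1.2]
ft_force: [-0.9, -0.6, 2.3]
finger_gap: 59.0
grip_force: 33.6
```

{"api": "step_arm", "payload": {"delta_pos": [[0,0,0],[0,0,0],[0,0,0],[0,0,0],[0,0,0],[0,0,0]], "spin": [0,0,0,0,0,0], "gripper": 1}}

```text
time: 13.0
tool_pos: [496.8, 221.0, 99.7]
tcp_rot: [-180.0, -0.0, 1.2]
ft_force: [0.3, -0.0, -0.6]
finger_gap: 85.5
grip_force: 0.0
```

{"api": "step_arm", "payload": {"delta_pos": [[0,0,0.1],[0,0,0.2],[0,0,0.2],[0,0,0.1],[0,0,0],[0,0,0]], "spin": [0,0,0,0,0,0], "gripper": -1}}

```text
time: 13.75
tool_pos: [495.9, 220.7, 217.7]
tcp_rot: [180.0, 0.1, 1.2]
ft_force: [-0.1, -0.5, 0.0]
finger_gap: 0.1
grip_force: 0.0
```

```bash
python3 - <<'E'
from ov import *
snap("top","t5"); snap("side","s5"); q=r.sense(); print(q["tool_pos"],q["finger_gap"],q["ft_force"])
t=np.radians(1.2)
c=(492.7,220.9,t); it=[(B,102,c,(0,0,255)),(B,115,c,(0,255,0))]
cv2.imwrite("pics/o6.png",np.hstack([wire("s5",(270,270,80,80),7,it),wire("t5",(205,220,60,80),4,[])[:,:240] if 0 else cv2.copyMakeBorder(wire("t5",(205,220,60,60),4,[]),0,320,0,0,0)]))
E
```

```text
[495.73019324 220.60155312 217.39353352] -0.10948625439996149 [ 0.38046893 -0.33492303 -0.21852942]
```

View pics/o6.png

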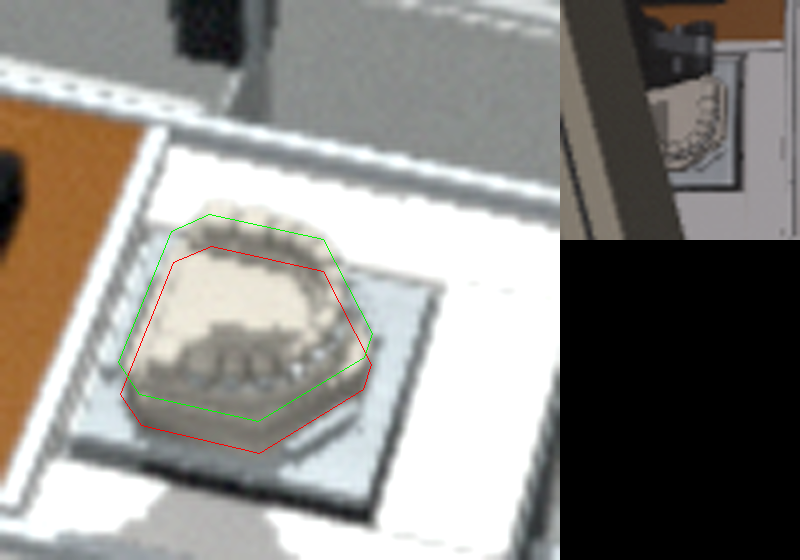

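Step 1 looks met: the cast lies inside the fences, with its base outline within about 1 px of the model. Next I'll press on the palate with shut fingers.

{"api": "step_arm", "payload": {"delta_pos": [[0.01,0,-0.15],[0,0,-0.15],[0,0,-0.12],[0,0,-0.04],[0,0,0],[0,0,0]], "spin": [0,0,0,0,0,0]}}

```text
time: 14.6
tool_pos: [499.5, 221.2, 128.8]
tcp_rot: [-180.0, -0.1, 1.2]
ft_force: [0.1, 0.2, 0.4]
finger_gap: -0.1
grip_force: 0.0
```

{"api": "step_arm", "payload": {"delta_pos": [[0,0,-0.015],[0,0,-0.015],[0,0,-0.015],[0,0,-0.015],[0,0,-0.015],[0,0,-0.015],[0,0,0]], "spin": [0,0,0,0,0,0,0]}}

```text
time: 15.48
tool_pos: [498.8, 221.0, 109.6]
tcp_rot: [-180.0, -0.0, 1.2]
ft_force: [0.0, -0.5, 1.8]
finger_gap: 0.2
grip_force: 1.4
```

{"api": "step_arm", "payload": {"delta_pos": [[0,0,-0.015],[0,0,-0.015],[0,0,-0.015],[0,0,-0.015],[0,0,-0.015],[0,0,-0.015],[0,0,-0.015],[0,0,0]], "spin": [0,0,0,0,0,0,0,0]}}

```text
time: 16.48
tool_pos: [498.9, 221.0, 88.7]
tcp_rot: [-180.0, -0.0, 1.2]
ft_force: [-0.9, -0.8, 5.2]
finger_gap: -0.3
grip_force: 2.6
```

{"api": "step_arm", "payload": {"delta_pos": [[0,0,-0.008],[0,0,-0.008],[0,0,0]], "spin": [0,0,0]}}

```text
time: 16.85
tool_pos: [498.9, 221.0, 85.6]
tcp_rot: [-180.0, -0.0, 1.2]
ft_force: [-1.4, -0.4, 5.9]
finger_gap: 0.2
grip_force: 2.9
```

{"api": "step_arm", "payload": {"delta_pos": [[0,0,-0.005],[0,0,-0.005],[0,0,0]], "spin": [0,0,0]}}

```text
time: 17.23
tool_pos: [498.9, 221.0, 83.6]
tcp_rot: [-180.0, -0.0, 1.2]
ft_force: [-1.4, -1.4, 5.6]
finger_gap: 0.2
grip_force: 2.9
```

{"api": "step_arm", "payload": {"delta_pos": [[0,0,-0.005],[0,0,-0.005],[0,0,0]], "spin": [0,0,0]}}

```text
time: 17.6
tool_pos: [498.9, 221.0, 81.6]
tcp_rot: [-180.0, -0.0, 1.2]
ft_force: [-1.5, -1.4, 5.7]
finger_gap: -0.0
grip_force: 3.0
```

{"api": "step_arm", "payload": {"delta_pos": [[0,0,-0.005],[0,0,-0.002],[0,0,0]], "spin": [0,0,0]}}

```text
time: 17.98
tool_pos: [498.9, 221.0, 80.3]
tcp_rot: [-180.0, -0.0, 1.2]
ft_force: [-0.8, -0.8, 5.7]
finger_gap: -0.2
grip_force: 3.1
```

{"api": "step_arm", "payload": {"delta_pos": [[0,0,-0.005],[0,0,-0.002],[0,0,0]], "spin": [0,0,0]}}

```text
time: 18.35
tool_pos: [498.9, 221.0, 78.9]
tcp_rot: [-180.0, -0.0, 1.2]
ft_force: [-0.9, -0.8, 6.1]
finger_gap: 0.0
grip_force: 3.2
```

{"api": "step_arm", "payload": {"delta_pos": [[0,0,-0.005],[0,0,-0.002],[0,0,0]], "spin": [0,0,0]}}

```text
time: 18.73
tool_pos: [498.9, 221.0, 77.5]
tcp_rot: [-180.0, -0.0, 1.2]
ft_force: [-2.1, -1.1, 7.2]
finger_gap: -0.2
grip_force: 3.3
```

{"api": "step_arm", "payload": {"delta_pos": [[0,0,-0.005],[0,0,0]], "spin": [0,0]}}

```text
time: 18.98
tool_pos: [498.9, 221.0, 76.5]
tcp_rot: [-180.0, -0.0, 1.2]
ft_force: [-1.5, -0.9, 7.3]
finger_gap: -0.2
grip_force: 3.4
```

{"api": "step_arm", "payload": {"delta_pos": [[0,0,-0.005],[0,0,0]], "spin": [0,0]}}

```text
time: 19.23
tool_pos: [498.9, 221.0, 75.7]
tcp_rot: [-180.0, -0.0, 1.2]
ft_force: [-2.2, -1.1, 7.8]
finger_gap: -0.3
grip_force: 4.2
```

{"api": "step_arm", "payload": {"delta_pos": [[0,0,-0.005],[0,0,0]], "spin": [0,0]}}

```text
time: 19.48
tool_pos: [499.0, 221.0, 75.1]
tcp_rot: [-180.0, -0.0, 1.2]
ft_force: [-3.4, -1.8, 11.6]
finger_gap: 0.2
grip_force: 5.9
```

Buffer reached, since the force is rising steeply. I'll add about half a millimetre more, then hold.

{"api": "step_arm", "payload": {"delta_pos": [[0,0,-0.004],[0,0,0],[0,0,0]], "spin": [0,0,0]}}

```text
time: 19.85
tool_pos: [499.0, 221.1, 74.6]
tcp_rot: [-180.0, -0.0, 1.2]
ft_force: [-5.4, -1.9, 14.9]
finger_gap: 0.3
grip_force: 7.2
```

{"api": "step_arm", "payload": {"delta_pos": [[0,0,0],[0,0,0],[0,0,0],[0,0,0],[0,0,0],[0,0,0],[0,0,0],[0,0,0]], "spin": [0,0,0,0,0,0,0,0]}}

```text
time: 20.85
tool_pos: [499.0, 221.0, 74.7]
tcp_rot: [-180.0, -0.0, 1.2]
ft_force: [-5.8, -2.8, 13.1]
finger_gap: 0.2
grip_force: 7.2
```

{"api": "step_arm", "payload": {"delta_pos": [[0,0,0],[0,0,0],[0,0,0],[0,0,0],[0,0,0],[0,0,0],[0,0,0],[0,0,0]], "spin": [0,0,0,0,0,0,0,0]}}

```text
time: 21.85
tool_pos: [499.0, 221.0, 74.6]
tcp_rot: [-180.0, -0.0, 1.2]
ft_force: [-4.9, -2.1, 14.6]
finger_gap: 0.0
grip_force: 7.2
```

{"api": "step_arm", "payload": {"delta_pos": [[0,0,0],[0,0,0],[0,0,0],[0,0,0],[0,0,0],[0,0,0],[0,0,0],[0,0,0]], "spin": [0,0,0,0,0,0,0,0]}}

```text
time: 22.85
tool_pos: [499.0, 221.0, 74.6]
tcp_rot: [-180.0, -0.0, 1.2]
ft_force: [-5.7, -1.5, 15.5]
finger_gap: -0.0
grip_force: 7.2
```

{"api": "step_arm", "payload": {"delta_pos": [[0,0,0.01],[0,0,0.01],[0,0,0.02],[0,0,0]], "spin": [0,0,0,0]}}

```text
time: 23.35
tool_pos: [498.6, 220.9, 81.2]
tcp_rot: [180.0, 0.0, 1.2]
ft_force: [-0.5, -0.1, 0.2]
finger_gap: -0.3
grip_force: 0.0
```

{"api": "step_arm", "payload": {"delta_pos": [[0,0,0.1],[0,0,0.2],[0,0,0.2],[0.155,0,0],[0.155,0,0],[0.155,0,0],[0,0,0],[0,0,0]], "spin": [0,0,0,0,0,0,0,0]}}

```text
time: 24.35
tool_pos: [590.9, 220.9, 180.6]
tcp_rot: [180.0, 0.1, 1.1]
ft_force: [-0.8, 0.2, -0.1]
finger_gap: 0.1
grip_force: 0.0
```

```bash
python3 - <<'E'
from pr import *
snap("side","s6"); print(r.sense()["tool_pos"])
# cast warm profile at its front oblique edge: seated up vs now; and grip-bar position along unit x at z=129
print(prof("s6",(70,-15),(70,15),(1,0),np.arange(-10,20,1),129,o=O))
for f in("s5","s6"): print(f,prof(f,(0,-38),(0,38),(1,0),[0],100,ch=1), [int(v) for v in prof(f,(-39,-20),(-39,20),(1,0),np.arange(-4,40,3),100,ch=1)])
E
```

```text
[590.81118018 220.97236262 180.88205068]
[80 79 74 64 47 31 18 12 11  9 12 18 24 28 28 26 26 30 40 55 67 74 77 78
 79 79 79 79 79 79]
s5 [9] [-2, -5, -12, -13, -11, -2, 3, 6, 4, 5, 7, 8, 8, 8, 8]
s6 [7] [-3, -9, -9, -7, -5, -4, -2, 4, 6, 9, 10, 10, 10, 11, 11]
```

{"api": "step_arm", "payload": {"delta_pos": [[0,0,-0.15],[0,0,-0.1],[0,0,-0.05],[0,0,-0.02],[0,0,0],[0,0,0]], "spin": [0,0,0,0,0,0]}}

```text
time: 25.15
tool_pos: [592.4, 221.1, 118.5]
tcp_rot: [-180.0, -0.1, 1.2]
ft_force: [-0.7, -0.4, -0.3]
finger_gap: 0.0
grip_force: 0.0
```

{"api": "step_arm", "payload": {"delta_pos": [[-0.03,0,0],[-0.03,0,0],[-0.03,0,0],[-0.04,0,0],[-0.04,0,0],[-0.04,0,0],[-0.04,0,0],[0,0,0]], "spin": [0,0,0,0,0,0,0,0]}}

```text
time: 26.15
tool_pos: [540.8, 221.1, 117.3]
tcp_rot: [-180.0, 0.1, 1.2]
ft_force: [0.8, 0.5, 0.2]
finger_gap: -0.3
grip_force: 0.0
```

{"api": "step_arm", "payload": {"delta_pos": [[-0.04,-0.001,0],[-0.04,-0.001,0],[-0.04,-0.001,0],[-0.04,-0.001,0],[-0.02,0,0],[0,0,0]], "spin": [0,0,0,0,0,0]}}

```text
time: 26.9
tool_pos: [505.3, 220.2, 117.5]
tcp_rot: [180.0, 0.0, 1.2]
ft_force: [-0.3, -1.3, 0.0]
finger_gap: -0.3
grip_force: 0.0
```

{"api": "step_arm", "payload": {"delta_pos": [[-0.015,0,0],[-0.015,0,0]], "spin": [0,0]}}

```text
time: 27.15
tool_pos: [499.9, 220.0, 117.6]
tcp_rot: [180.0, -0.0, 1.1]
ft_force: [1.5, -0.2, -0.5]
finger_gap: 0.4
grip_force: 0.8
```

{"api": "step_arm", "payload": {"delta_pos": [[-0.015,0,0],[-0.015,0,0]], "spin": [0,0]}}

```text
time: 27.4
tool_pos: [493.7, 220.0, 117.5]
tcp_rot: [180.0, -0.0, 1.2]
ft_force: [2.0, -1.0, 0.3]
finger_gap: 0.3
grip_force: 0.8
```

{"api": "step_arm", "payload": {"delta_pos": [[-0.01,0,0],[-0.01,0,0]], "spin": [0,0]}}

```text
time: 27.65
tool_pos: [493.2, 220.0, 117.9]
tcp_rot: [-180.0, -0.5, 1.1]
ft_force: [24.8, 0.4, -16.8]
finger_gap: 0.2
grip_force: 12.6
```

{"api": "step_arm", "payload": {"delta_pos": [[-0.01,0,0],[0,0,0]], "spin": [0,0]}}

```text
time: 27.9
tool_pos: [493.1, 220.0, 118.0]
tcp_rot: [-179.9, -0.7, 1.1]
ft_force: [30.6, 0.5, -20.9]
finger_gap: -0.3
grip_force: 15.2
```

Front stop reached, right at the expected 492–493. I'll back off, rise and check numerically.

{"api": "step_arm", "payload": {"delta_pos": [[0.04,0,0],[0.03,0,0],[0,0,0.1],[0,0,0.2],[0,0,0.2],[0.2,0,0],[0,0,0],[0,0,0]], "spin": [0,0,0,0,0,0,0,0]}}

```text
time: 28.9
tool_pos: [541.3, 220.3, 218.0]
tcp_rot: [-180.0, 0.0, 1.2]
ft_force: [0.1, 0.3, -0.8]
finger_gap: -0.1
grip_force: 0.0
```

```bash
python3 - <<'E'
from pr import *
snap("side","s7"); print(r.sense()["tool_pos"])
print(prof("s6",(70,-15),(70,15),(1,0),np.arange(-10,20,1),129)); print(prof("s7",(-17,-15),(-17,15),(1,0),np.arange(-10,20,1),129))
print("amber over well",[int(v) for v in prof("s7",(-39,-20),(-39,20),(1,0),np.arange(-10,40,3),108,ch=1)])
E
```

```text
[541.02702167 220.27811062 217.84722761]
[80 79 74 64 47 31 18 12 11  9 12 18 24 28 28 26 26 30 40 55 67 74 77 78
 79 79 79 79 79 79]
[78 78 78 76 70 54 36 22 15 15 17 22 25 26 25 24 27 34 47 62 72 77 78 79
 79 78 78 78 78 77]
amber over well [-2, -4, -7, 29, 79, 82, 82, 83, 83, 83, 75, 22, -2, -3, 1, 49, 82]
```

```bash
python3 -c "
from bench import r
print(r.hand_in())"
```

```text
the job is handed in; nothing more can be done
None
```

I handed the job in at about 29 s, and the judge's verdict was not shown. The bracketed cast sits between the fences, the stage stayed down by itself after a 3 s hold at about 15 N, and the shield was pushed to its front stop. I did not touch the bare cast or the loose items. It took three tries to seat the cast, because the first two caught on a fence at about 2 N.

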